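Lift the dome off the cut cake and hold it aside

ROBOT

A 6-joint arm with a two-finger parallel gripper is mounted at the origin on the work surface. World frame = base frame: x ahead of the robot, y to its left, z up, the work surface at z = 0. Lengths are in m, angles in rad, forces in N, time in s.
With the tool pointing down it reaches from about 0.275 to 0.875 m from the base axis. Payload 12.5 kg.
Tool frame: the origin (TCP) lies at the very end of the fingers, on their centre line; the grasp point (between the pads) lies 19 mm behind it; z points along the fingers, y is the line along which they close (so a half turn about z gives the same grasp; the last joint's range is limited). The gripper opens to 85 mm and grips with 20 to 120 N. Pads are 22 mm wide; open, the fingers measure 114 mm over their backs; the gripper's body (76 mm by 85 mm) begins 54 mm behind the grasp point. The pads swing forward as they close: fully open they stand 13 mm farther back than shut.
Start: joints at [-1.208, 0.351, 1.652, -0, 1.139, -0.085], TCP at [0.238, -0.496, 0.231] pointing down, gripper open.
Joint ranges: [-2.75, 2.75], [-0.79, 2.1], [0.01, 2.65], [-1.57, 4.71], [0.07, 3.14], [-2.87, 2.87]. Speed limits (rad/s): [2.22, 2.22, 2.79, 3.14, 3.14, 3.14].

INTERFACE

Orientations are given as a 3x3 rotation matrix whose columns are the frame's x, y, z axes.
In Python, from bench import manip gives the robot as it stands. Calls block until the motion is done:
- manip.move_ptp(position, orientation): joint-space move of the TCP to a pose.
- manip.move_l(position, attitude=None, max_speed=0.15): straight line of the TCP; attitude=None keeps the orientation; max_speed is the mean speed in m/s.
- manip.move_j(angles): joint-space move.
- manip.set_gripper(opening, effort=None): opening from 0.0 (shut) to 1.0 (fully open); effort is the grip in N (None keeps the last); returns when the fingers have stopped.
- manip.dwell(seconds).
- manip.inverse_kinematics(position, orientation): joint angles nearest the present ones, or None.
- manip.grab_frame(name): name is "side" or "top" or "wrist"; returns (picture, depth): 480x640x3 uint8, red, green, blue; 480x640 float32, m along the optical axis (not along the pixel's ray), 0 where there is no reading.
- manip.get_calibration(name): a dict with "camera_matrix" (3x3 intrinsics, pixels), "k1" (the pictures are not rectified: a ray, as slopes to the right and down, at radius r is drawn at 1 + k1 r^2 times it, then the intrinsics apply), "R" (3x3) and "t" (3): a world point X has camera coordinates R X + t. Camera axes: x right, y down, z forward; pixel columns grow to the right and rows downward; lengths in m; the calibration is good to about 2 mm. A picture is of the moment at which its call begins: read the wrist's pose just before it. get_calibration takes no time and is no camera call; for the wrist camera it gives the pose at the moment of the call.
A pose or a line that the arm cannot do raises manip.Unreachable and nothing moves.
- manip.sign_off(): hands the job in; it is judged then, once.
Trained networks look in the newest picture that a camera, given by its name, has taken for a name from the list of things; names that differ only in an ending like _2 or _b are one class to them, and where a whole thing is asked for, a point or a joint stands for the part that bears it (a point fixed in the world has none). Each returns a list of dicts, best first, with "confidence" (0 to 1); they miss things now and then, are a little off and sometimes report something else, mostly with a low value. They report only what shows in the picture. A call takes as long as a camera call. They do not tell look-alikes from the thing itself.
- manip.look_for(camera, name): "at" ([x, y, z] in m, in world coordinates, good to about 4 mm: the middle of the surface that is visible of it).
Readings, each from a call of its own:
- manip.current_time(): time.
- manip.current_qpos(): joint angles.
- manip.current_joint_vel(): joint speeds.
- manip.current_joint_torque(): joint torques, N m.
- manip.current_ee_pos(): TCP position.
- manip.current_tcp_rot(): TCP orientation.
- manip.current_force(): force on the tool from outside, world axes, zero at the start.
- manip.current_ft_torque(): the same for the moment, N m.
- manip.current_grip_width(): opening from 0.0 (shut) to 1.0 (fully open).
- manip.current_grip_force(): force on a finger pad.
Only numpy, scipy, OpenCV 4.12 (cv2) and the standard library are available. Lean on these libraries where they do the work, as an engineer would, in place of code of your own. Each camera call takes 0.05 s, during which the arm holds its last target. There are 200 camera calls.

TASK

A slice is to be served from the cake that already has a quarter missing: take its clear dome by the handle, lift it straight up off the plate without bumping the cake, keeping it level all the way. Carry it to one side until no part of it hangs over that cake, and finish there still holding it: in the air, level and still, touching nothing else, its rim higher than the top of the cake. Leave the cake plates, the other dome and everything else on the counter where they stand.

Things in the scene. Friction and masses are not known exactly. Their poses are not given: they have to be found in the camera images.
- dome_cut: Clear plastic dome, 0.3 to 0.6 kg, standing open side down over the cut cake. Outer diameter 218 mm, wall 4 mm, straight sides 55 mm high, then a rounded shoulder to the crown 105 mm above the rim. Origin: centre of the rim's underside; z up, x and y as its handle's (see dome_cut_grip). It hangs level when held by the middle of its handle.
- dome_cut_grip (a point): Middle of that dome's steel strap handle: a level bar over the crown on two posts. Bar 66 mm long (along its y, the dome's y), 12 mm thick (along x), 12 mm high; its middle is on the dome's axis, 137 mm above the rim and 32 mm above the crown. Pinch it across the thickness, along x.
- stand_cut: White plate (276 mm across, flat top 18 mm above the counter) on a round straw mat (300 mm), with the cut cake on it: one piece, 2 kg. Origin: under its centre, on the counter; z up. Cake centred, 170 mm across, top 78 mm above the counter (cream dots to 86 mm), in eighths, the quarter on its +x side gone. The dome stands within 5 mm of centre, some 15 mm clear of the cake.
- stand_whole: The same plate and mat with a cake of the same size and kind that is still whole and uncut. Origin: centre of the mat's underside. The two stands are side by side, left and right; which is left varies.
- dome_whole: The same kind of clear dome with the same handle, over the whole cake; stays where it is. Origin: centre of its rim; its handle's top is 161 mm above the counter.
- card_left: Small slate price card on a wooden foot, 84 mm wide, 80 mm high, 40 mm deep, beyond the left-hand stand (+y). Origin: under its middle. Bystander.
- card_right: The same slate price card beyond the right-hand stand. Bystander.
- server: Cake server lying between the two stands, along x, 275 mm long, 48 mm wide, 17 mm high. Origin: on the counter under its middle. Bystander.
- dessert_plates: Stack of six white dessert plates, 150 mm diameter, 54 mm high, beyond the middle. Origin: under its centre. Bystander.
- shaker: Steel cocoa shaker, 70 mm diameter, 117 mm high, left of the left-hand stand. Origin: under its centre. Bystander.
- fork_cup: White cup of forks, 88 mm diameter, 180 mm high with the forks, right of the right-hand stand. Origin: under its centre. Bystander.
- cake_cut: The cut cake itself (fixed on stand_cut, same origin and axes: centre of the mat's underside).
Not all that is in view belongs to the job. Leave any blue look-alike of the dome_whole alone.

How it is judged:
By the outcome, as a careful person would: the job done as asked, in the order asked, and still so for the second after the job is handed in, while the arm keeps its last pose, push and grip.
It also fails if it takes over 38 s, if anything falls off the work surface, if the arm or the gripper's body presses on something with over 40 N, if the wrist force passes 120 N, or if a joint passes its speed limit or range.

## Working session

There is one attempt and no reset: what is moved stays moved. The work goes in short steps, each a Python script; the robot and the scene stay as the last script left them, time stands still between calls to the robot, and variables do not carry over. Pictures are saved under pics/ and viewed, at most 10 in all, crops included, and the job is handed in when it is done.

```bash
mkdir -p pics; python3 - <<'E'
from bench import manip
import cv2
for c in ["top","side"]:
    p,d=manip.grab_frame(c); cv2.imwrite(f"pics/{c}1.png",p[:,:,::-1])
    k=manip.get_calibration(c); print(c,k)
    for n in ["dome_cut_grip","dome_cut","stand_cut","cake_cut","dome_whole","stand_whole","server","dessert_plates","shaker","fork_cup","card_left","card_right"]:
        if c=="side" and n not in("dome_cut_grip","cake_cut","stand_cut"): continue
        print(n,[([round(float(v),3) for v in r["at"]],round(r["confidence"],2)) for r in manip.look_for(c,n)])
print(manip.current_time())
E
```

```text
top {'camera_matrix': array([[617.31791768,   0.        , 317.53903124],
       [  0.        , 617.31791768, 242.68324427],
       [  0.        ,   0.        ,   1.        ]]), 'k1': -0.20264050997259875, 'R': array([[-0.0242723 , -0.9995619 , -0.01693697],
       [-0.98825304,  0.02654787, -0.15050292],
       [ 0.15088663,  0.01308496, -0.98846447]]), 't': array([0.03292036, 0.46919696, 1.6243744 ])}
dome_cut_grip [([0.475, 0.251, 0.114], 0.67)]
dome_cut [([0.473, 0.257, 0.109], 0.87)]
stand_cut [([0.454, 0.235, 0.018], 0.63)]
cake_cut []
dome_whole [([0.233, -0.327, 0.095], 0.98), ([0.494, -0.236, 0.112], 0.75)]
stand_whole [([0.463, -0.207, 0.017], 0.75)]
server [([0.457, -0.006, 0.008], 0.89)]
dessert_plates [([0.742, -0.015, 0.051], 0.72)]
shaker [([0.529, 0.485, 0.111], 0.7)]
fork_cup [([0.462, -0.516, 0.064], 0.8)]
card_left [([0.737, 0.231, 0.014], 0.76), ([0.47, 0.257, 0.109], 0.66), ([0.497, -0.236, 0.114], 0.24)]
card_right [([0.733, -0.213, 0.014], 0.68), ([0.456, 0.236, 0.015], 0.2)]
side {'camera_matrix': array([[553.02041297,   0.        , 319.85064955],
       [  0.        , 553.02041297, 237.45251241],
       [  0.        ,   0.        ,   1.        ]]), 'k1': -0.10813783392153771, 'R': array([[-0.88585678,  0.46357871,  0.01877608],
       [ 0.31154243,  0.62434266, -0.71633621],
       [-0.34380092, -0.62872174, -0.69750261]]), 't': array([ 0.38944913, -0.06382375,  1.67374322])}
dome_cut_grip [([0.506, 0.3, 0.106], 0.65)]
stand_cut [([0.553, 0.345, 0.02], 0.92)]
cake_cut []
0.85
```

View pics/top1.png

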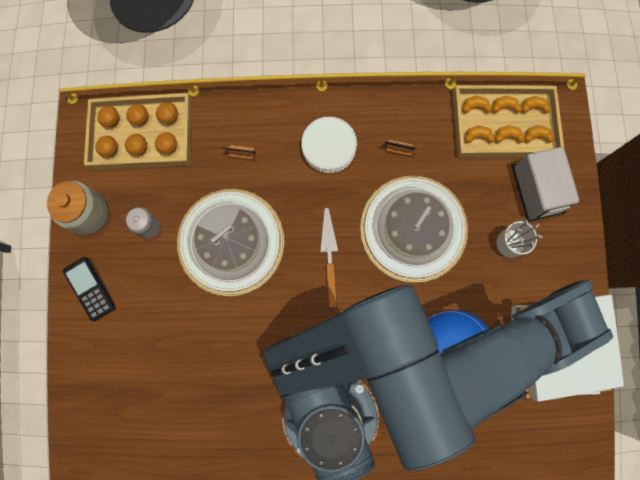

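View pics/side1.png

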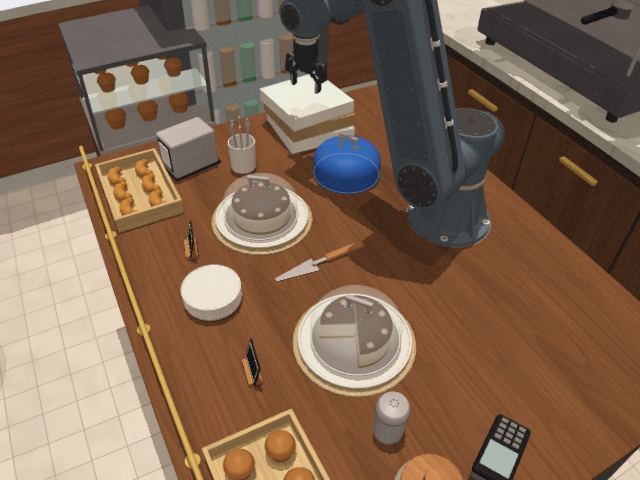

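The cut cake is the left one: it is at (231,242) in the top view, and its gap points up (+x). Its handle runs diagonally at about (222,235). The blue dome by the arm is the look-alike. I'll hover above the cut cake and use the wrist camera.

```bash
python3 - <<'E'
from bench import manip
import cv2, numpy as np
p=manip.current_ee_pos(); R=manip.current_tcp_rot(); print(p,R)
manip.move_l([p[0],p[1],0.40],max_speed=0.25)
manip.move_ptp([0.44,0.25,0.42],np.array([[1,0,0],[0,-1,0],[0,0,-1.]]))
k=manip.get_calibration("wrist"); np.save("wk.npy",k,allow_pickle=True)
p,d=manip.grab_frame("wrist"); cv2.imwrite("pics/w1.png",p[:,:,::-1]); np.save("wd.npy",d)
print(k); 
for n in ["dome_cut_grip","dome_cut","stand_cut"]: print(n,manip.look_for("wrist",n))
print(manip.current_time(),manip.current_qpos())
E
```

```text
[ 0.23816321 -0.4957461   0.23130323] [[ 9.01416514e-01  4.32952962e-01  3.67526006e-05]
 [ 4.32952962e-01 -9.01416514e-01 -2.75689660e-06]
 [ 3.19357946e-05  1.83972594e-05 -9.99999999e-01]]
{'camera_matrix': array([[332.83661354,   0.        , 320.3811512 ],
       [  0.        , 332.83661354, 245.12651674],
       [  0.        ,   0.        ,   1.        ]]), 'k1': -0.01736550602409539, 'R': array([[-0.00170102, -0.99999725,  0.00161749],
       [-0.96554718,  0.00206333,  0.26021989],
       [-0.26022251, -0.00111912, -0.96554803]]), 't': array([0.24949656, 0.34165962, 0.67514902])}
dome_cut_grip [{'at': [0.4918, 0.2626, 0.1095], 'confidence': 0.6}]
dome_cut [{'at': [0.4931, 0.2625, 0.1171], 'confidence': 0.7}]
stand_cut [{'at': [0.5383, 0.263, 0.0216], 'confidence': 0.94}]
4.6 [ 4.24054099e-01  1.39777289e-01  1.46687856e+00 -2.87258623e-05
  1.53496586e+00  1.99537338e+00]
```

View pics/w1.png

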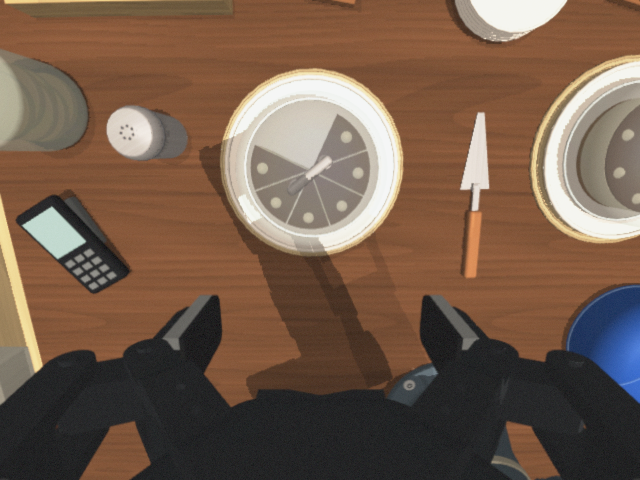

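The wrist view shows the handle bar from about (290,190) to (330,160), over the cake centre at (313,165). Next I'll get its position and yaw from depth.

```bash
cat > h.py <<'E'
import cv2, numpy as np
def cloud(k,d,box):
    u0,u1,v0,v1=box
    u,v=np.meshgrid(np.arange(u0,u1),np.arange(v0,v1)); K=k["camera_matrix"]
    D=np.array([k["k1"],0,0,0,0.])
    n=cv2.undistortPoints(np.c_[u.ravel(),v.ravel()].astype(float).reshape(-1,1,2),K,D).reshape(-1,2)
    z=d[v0:v1,u0:u1].reshape(-1,1)
    P=(np.c_[n,np.ones(len(n))]*z-k["t"])@k["R"]
    return P,(z[:,0]>0)
def bar(P,lo=.148,hi=.172):
    Q=P[(P[:,2]>lo)&(P[:,2]<hi)]
    if len(Q)<5: print("few",len(Q)); return
    (c,s,a)=cv2.minAreaRect(Q[:,:2].astype(np.float32)); w,V=np.linalg.eigh(np.cov(Q[:,:2].T)); e=V[:,1]
    print(len(Q),"mean",Q.mean(0),"rect",c,s,"axis deg",np.degrees(np.arctan2(e[1],e[0])))
E
python3 - <<'E'
from h import *
k=np.load("wk.npy",allow_pickle=True).item(); d=np.load("wd.npy")
P,ok=cloud(k,d,(270,350,140,210)); P=P[ok]
print(len(P),np.histogram(P[:,2],np.arange(0,.2,.01)))
bar(P)
# plate/mat: rim heights
P,ok=cloud(k,d,(200,420,50,270));P=P[ok]
for lo,hi in((.016,.03),(.07,.09)):
    Q=P[(P[:,2]>lo)&(P[:,2]<hi)];print(lo,len(Q),cv2.minEnclosingCircle(Q[:,:2].astype(np.float32)))
im=cv2.imread("pics/w1.png")[120:220,250:380]; cv2.imwrite("pics/w1c.png",cv2.resize(im,None,fx=6,fy=6,interpolation=2))
E
```

```text
5574 (array([   0,    0,    0,    0,    0,    0,    0,    0,    0,    0,    0,
       1502, 3521,    0,    0,  200,  351,    0,    0]), array([0.  , 0.01, 0.02, 0.03, 0.04, 0.05, 0.06, 0.07, 0.08, 0.09, 0.1 ,
       0.11, 0.12, 0.13, 0.14, 0.15, 0.16, 0.17, 0.18, 0.19]))
551 mean [0.48344303 0.26187725 0.16028345] rect (0.48309779167175293, 0.2621287703514099) (0.011997837573289871, 0.06530804932117462) axis deg 129.0090194523704
0.016 5668 ((0.4858543872833252, 0.26382941007614136), 0.1387227475643158)
0.07 618 ((0.48324841260910034, 0.2621822655200958), 0.10942621529102325)
```

View pics/w1c.png

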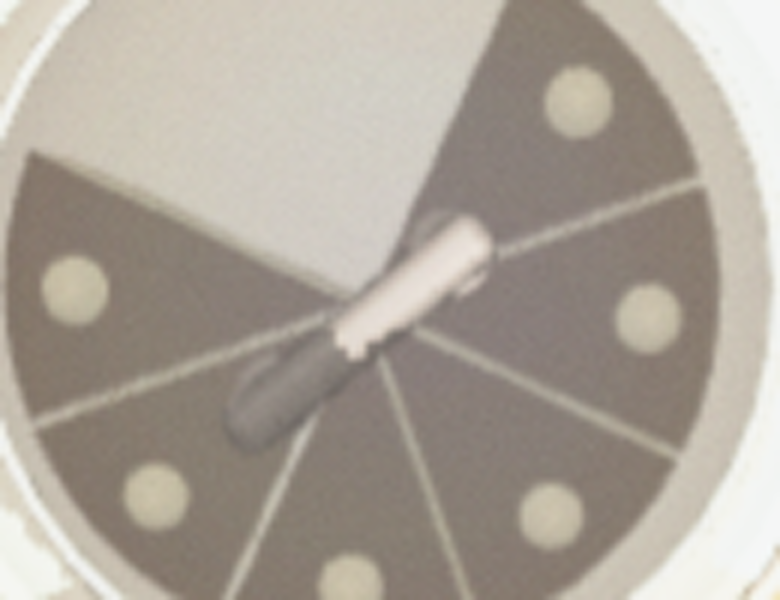

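The bar measures 12 × 65 mm with its top at 0.160, centred at (0.483, 0.262) on the −51° axis. That agrees with the dome's rim circle (radius 109 mm, same centre), so I can grasp it.

```bash
python3 - <<'E'
from bench import manip
import cv2, numpy as np
c=np.array([0.4831,0.2621]); best=None
for a in (39,-141):
    a=np.radians(a); y=np.array([np.cos(a),np.sin(a),0]); z=np.array([0,0,-1.]); R=np.c_[np.cross(y,z),y,z]
    q=manip.inverse_kinematics([*c,.28],R); print(q)
    if q is not None and (best is None or abs(q[5])<abs(best[1][5])): best=(R,q)
R=best[0]
manip.move_ptp([*c,.26],R)
manip.move_l([*c,.137],max_speed=.1)
print(manip.current_force(),manip.current_ee_pos())
manip.set_gripper(0.0,60)
print(manip.current_grip_width(),manip.current_grip_force(),manip.current_force())
p,d=manip.grab_frame("side"); cv2.imwrite("pics/s2.png",cv2.resize(p[200:420,240:480,::-1],None,fx=2.5,fy=2.5))
print(manip.current_time())
E
```

```text
[ 4.12390828e-01  3.04132747e-01  1.59259334e+00 -4.44089210e-16
  1.24486656e+00 -2.68287580e-01]
None
[-0.08880891 -0.50068719  0.84713524] [0.48340297 0.26223455 0.13757246]
0.1263979588283848 61.07292294502258 [0.72775494 0.03534995 1.36309493]
8.65
```

View pics/s2.png

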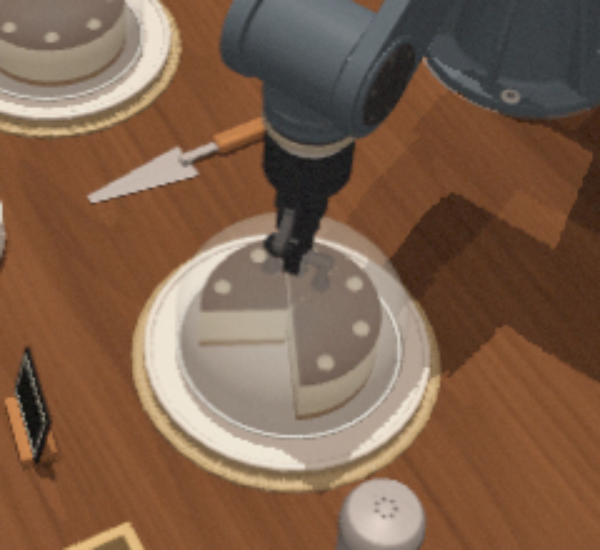

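The fingers hold the bar: the width reads about 11 mm, the pad force 61 N, and the picture shows the gripper at the handle around (290,255). Now I'll lift, with a check partway.

```bash
python3 - <<'E'
from bench import manip
import cv2, numpy as np
p=np.array(manip.current_ee_pos()); R=manip.current_tcp_rot()
manip.move_l([p[0],p[1],p[2]+.02],R,max_speed=.04)
print(manip.current_grip_width(),manip.current_force(),manip.current_ft_torque())
manip.move_l([p[0],p[1],p[2]+.20],R,max_speed=.08)
print(manip.current_grip_width(),manip.current_force(),manip.current_ft_torque(),manip.current_time())
p2,d=manip.grab_frame("side"); cv2.imwrite("pics/s3.png",p2[:,:,::-1])
for t in ([.34,.0],[.36,.0],[.40,.0]): print(t,manip.inverse_kinematics([*t,p[2]+.2],R))
E
```

```text
0.12802177872463383 [ 0.21382103  0.15003433 -4.61297825] [-0.00814546  0.04899584 -0.02613106]
0.12406403358934574 [ 0.66289713 -0.11151533 -5.07955691] [ 0.03010442 -0.00194701 -0.02293592] 11.7
[0.34, 0.0] [-1.37398134e-01 -1.67087367e-01  1.96245032e+00  2.65348087e-04
  1.34587043e+00 -8.18086726e-01]
[0.36, 0.0] [-1.29718451e-01 -1.23097065e-01  1.92588784e+00  2.62964133e-04
  1.33844064e+00 -8.10408415e-01]
[0.4, 0.0] [-1.16680912e-01 -3.77488257e-02  1.84856608e+00  2.58601707e-04
  1.33041085e+00 -7.97371890e-01]
```

View pics/s3.png

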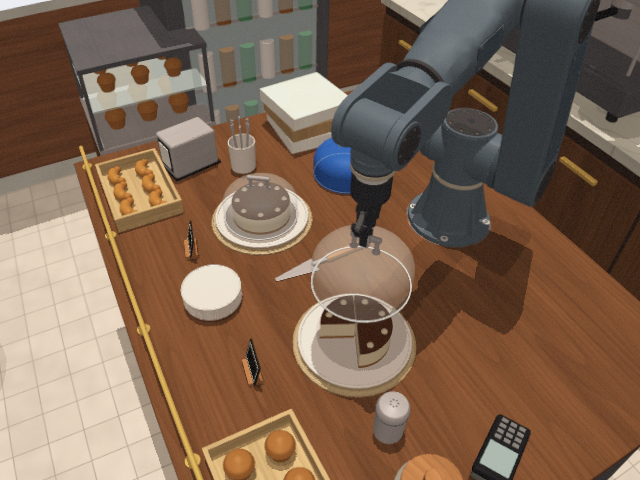

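The dome (rim ellipse at (362,283)) hangs level and clear above the cut cake, which hasn't moved. Next I'll carry it sideways.

```bash
python3 - <<'E'
from bench import manip
import cv2, numpy as np
p=np.array(manip.current_ee_pos()); R=manip.current_tcp_rot()
manip.move_l([.40,0.0,p[2]],R,max_speed=.09)
manip.dwell(1.0)
print(manip.current_ee_pos(),manip.current_grip_width(),manip.current_grip_force(),manip.current_force(),manip.current_ft_torque(),np.abs(manip.current_joint_vel()).max(),manip.current_time())
p2,d=manip.grab_frame("side"); cv2.imwrite("pics/s4.png",p2[:,:,::-1])
p2,d=manip.grab_frame("top"); cv2.imwrite("pics/t4.png",p2[:,:,::-1])
E
```

```text
[ 4.00004937e-01 -3.58311147e-06  3.36905339e-01] 0.12330065273575005 60.189839601516724 [ 0.29120861 -0.26145876 -5.45235508] [-0.06433326 -0.00272108  0.02210602] 0.0015506424771424506 15.9583
```

View pics/s4.png

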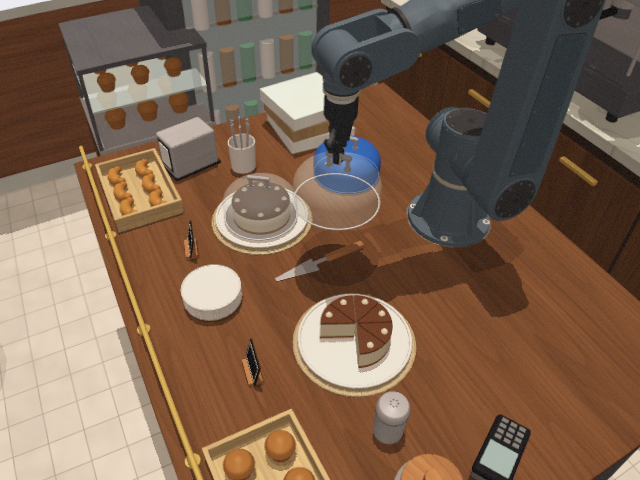

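View pics/t4.png

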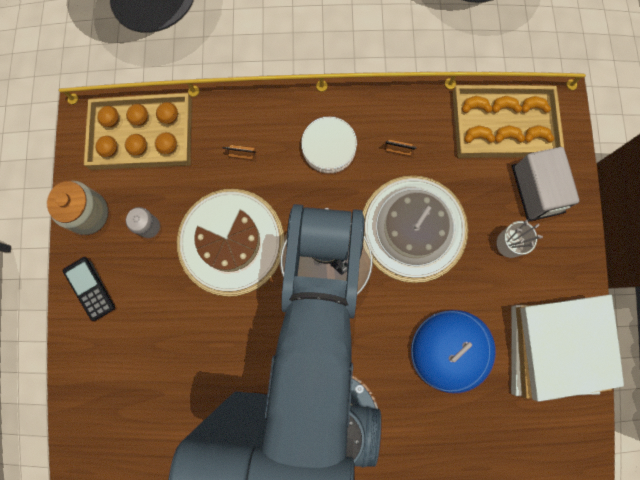

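The dome hangs level in the air between the stands (rim at (337,200) in the side view). It is clear of the uncovered cut cake at (228,242) in the top view, and everything else is where it was.

```bash
python3 -c "
from bench import manip
print(manip.sign_off())"
```

```text
the job is handed in; nothing more can be done
None
```

I lifted the cut cake's dome straight up and handed the job in with the arm holding it level and still. It hangs between the two stands, its rim about 0.22 m above the counter, with no part over the cut cake; everything else looks unmoved in the final pictures.

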